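Cure the medallion with the UV torch

TASK

The fresh resin dome on the side of the piece in the orange holder still has to be cured. Turn the holder (it has a grip tab on top for this) until the dome looks squarely out between the two clear screens towards the robot arm; then take the torch from its cradle and hold it level and steady, square on to the dome and aimed at its middle, with the lens about 4 cm in front of it, for a good two seconds. Lay the torch back down in its cradle without dropping it and leave the holder facing that way; touch nothing against the tacky piece itself and leave the other things on the worktop where they are.

Things in the scene. Friction and masses are not known exactly. Their poses are not given: they have to be found in the camera images.
- stand: Fixed grey base plate 160 x 150 x 12 mm with two clear upright screens along its x direction (each 120 long, 4 thick, top 102 above the table, 72 either side of the middle). Origin: centre of its underside. Its -x end is the open end towards the robot. The swivelling orange holder stands on its centre.
- swivel (a joint): Angle of the swivelling holder about the vertical axis through the stand's origin, rad, growing anticlockwise seen from above; it stays where it is left. 0 = the dome looks straight out of the stand's -x end. Range -0.5 to 2.4.
- swivel_tab (a point): Grip point of the upright orange tab on top of the holder's bent steel arm, on the swivel axis, 241 mm above the table. The tab is 40 long (x) x 10 thick (y) x 34 high, from 218 to 252 mm above the table. x and y axes turn with the holder; the dome looks along -x. The arm's 8 mm rod runs from under the tab to +x and down 46 mm behind the axis.
- piece: White resin piece clipped in the holder, turning with it: block 46 x 46 x 62 mm with a small bust on top (99 mm overall). Origin: centre of its underside, on the swivel axis, 84 mm above the table. Not to be touched.
- piece_dome (a point): Middle (outermost point) of the resin dome, 36 mm across and 10 mm proud, on the piece's -x face; 33 mm from the swivel axis, 118 mm above the table. -x points straight out of the dome, z up.
- torch: Loose hand-held curing torch of about 0.2 kg: black bar body 130 x 28 x 28 mm along x with a round aluminium nose 30 long, 27 across, at the +x end and a 6 mm tail cap. Origin: underside of the bar, mid-length; the beam leaves the nose along +x at 14 mm above the underside. Grip the bar across y near its middle.
- torch_lens (a point): Lens at the front of the nose, 95 mm ahead of the torch's origin and 14 mm above the underside; x is the beam.
- torch_spot (a point): Point on the beam 40 mm ahead of the lens (135 mm ahead of the torch's origin), to be put on the middle of the dome.
- cradle: Fixed grey cradle 130 x 60 mm for the torch: two saddles, each 14 thick, 48 mm either side of the middle along x, 34 mm wide inside with flared tops, 66 mm high overall; saddle floors 40 mm above the table. Between the saddles there is free room down to the 8 mm base plate. Origin: centre of its underside; the torch lies along its x.
- cradle_seat (a point): Centre of the cradle on the level of its saddle floors, 40 mm above the table: where the torch's origin rests.
- tin: Bystander: closed aluminium tin with hinged lid, 110 x 80 x 36 mm. Origin: centre of underside.
- pot: Bystander: sealed amber glass varnish pot, 56 across, 70 mm high. Origin: centre of underside.
- vice: Bystander: steel pin vice lying along x, 122 mm long, 18 across. Origin: under its middle.
- corkboard: Bystander: cork board 90 x 130 x 10 mm carrying small round black bases 4 mm high. Origin: centre of underside.
Things that resemble listed ones, but are neither listed nor needed, are in the scene too. Of the things that look like the torch, the middle-sized one is meant.

How it is judged:
By the outcome, as a careful person would: the job done as asked, in the order asked, and still so for the second after the job is handed in, with the robot touching nothing.
It also fails if it takes over 64 s, if anything falls off the work surface, if the arm or the gripper's body presses on something with over 40 N, if the wrist force passes 120 N, or if a joint passes its speed limit or range.

ROBOT

A 7-joint arm with a two-finger parallel gripper is mounted at the origin on the work surface. World frame = base frame: x ahead of the robot, y to its left, z up, the work surface at z = 0. Lengths are in mm, angles in rad, forces in N, time in s.
With the tool pointing down it reaches from about 400 to 750 mm from the base axis. Payload 19.5 kg.
Tool frame: the origin (TCP) lies between the finger pads; the fingertips stand 14 mm ahead of it and the grasp point (between the pads) lies 5 mm behind it; z points along the fingers, y is the line along which they close (so a half turn about z gives the same grasp; the last joint's range is limited). The gripper opens to 85 mm and grips with 20 to 120 N. Pads are 22 mm wide; open, the fingers measure 114 mm over their backs; the gripper's body (76 mm by 85 mm) begins 54 mm behind the grasp point. The pads swing forward as they close: fully open they stand 13 mm farther back than shut.
Start: joints at [1.089, 0.707, -0.028, 1.485, 0.022, 0.951, -0.075], TCP at [244.801, -520.259, 245.268] pointing down, gripper open.
Joint ranges: [-2.71, 2.71], [-0.32, 2.16], [-1.57, 1.52], [0, 2.45], [-1.46, 4.6], [0, 2.02], [-2.83, 2.83]. Speed limits (rad/s): [1.89, 1.89, 2.57, 2.57, 3.01, 3.01, 3.01].

INTERFACE

Orientations are given as a unit quaternion [x, y, z, w].
In Python, from rig import env gives the robot as it stands.
- The arm moves only by the shell command python3 -m crank 'ROWS' [OPENING]. ROWS is JSON, a list of rows, each a list of 6 numbers: the shift along the tool's x, y, z as a fraction of full scale, then the turn, a rotation vector about the tool's x, y, z as a fraction of full scale. In form: [[tx, ty, tz, wx, wy, wz], ...]. A call has 1 to 12 rows; each row shifts and turns the commanded pose from where the row before left it, along the tool's axes as they then stand; what a row does not reach is not made up. Full scale, the value 1, is 0.15 m for a shift and 2 pi rad for a turn. A row lasts 1/12 s, in which the tool goes at most 41.7 mm and 7.16 degrees, less where a joint would pass 70% of its speed; a pose out of reach is approached as far as the arm can. A call with a number of a shift or a turn outside -1 to 1 is refused whole. A call with a gripper value outside its range is refused whole. OPENING is the finger opening in mm, from 0 to 85.4, set as the call begins (- or left out, the last holds). The fingers move at their own pace and stop on an object; the grip force is fixed at half the most. Time passes only in rows, so rows that do not move let the fingers close. It gives the time, the measured TCP pose, the force, the opening and the grip force at its end, in the units of the state.
- env.get_state(): the state, without advancing time (a new reading comes with each control period).
- env.grab_frame(name): name is "scene" or "top" or "wrist"; returns a dict with "color" (400x640x3 uint8, red, green, blue), "z_map" (400x640 float32, mm along the optical axis (not along the pixel's ray), 0 where there is no reading), "K" (3x3 intrinsics, pixels), "R" (3x3) and "t" (3): a world point X has camera coordinates R X + t; the wrist camera has in their place "hand_eye" (4x4, takes a point from camera to tool coordinates, whose origin is the TCP and whose axes are the flange's). Camera axes: x right, y down, z forward; pixel columns grow to the right and rows downward; lengths in mm; the calibration is good to about 2 mm. The wrist camera is an equidistant fisheye: a pixel r from the principal point sees the ray r / f radians off the axis. A picture is of the moment at which its call begins: read the wrist's pose just before it.
- env.job_done(): hands the job in; it is judged then, once.
The state is a dict: "time_s": time; "qpos": joint angles; "dq": joint speeds; "effort": joint torques, N m; "tool_pos": TCP position; "ee_rot": TCP orientation; "wrist_force": force on the tool from outside, world axes, zero at the start; "ft_torque": the same for the moment, N m; "gripper_width": opening from 0.0 (shut) to 1.0 (fully open); "gripper_force": force on a finger pad.
Only numpy, scipy, OpenCV 4.12 (cv2) and the standard library are available. Lean on these libraries where they do the work, as an engineer would, in place of code of your own. Each camera call takes 0.05 s, during which the arm holds its last target. There are 200 camera calls.

## Working session

There is one attempt and no reset: what is moved stays moved. The work goes in short steps, Python scripts to look and compute and a shell command to move; the robot and the scene stay as the last step left them, time stands still between calls to the robot, and variables do not carry over. Pictures are saved under pics/ and viewed, at most 10 in all, crops included, and the job is handed in when it is done.

```bash
ls; mkdir -p pics; python3 - <<'E'
from rig import env
import cv2,numpy as np
s=env.get_state();print(s)
for n in("scene","top"):
    f=env.grab_frame(n);cv2.imwrite(f"pics/{n}0.png",f["color"][:,:,::-1]);np.savez(f"pics/{n}0.npz",**f);print(n,f["K"],f["R"],f["t"])
E
```

```text
pics
{'time_s': 0.0, 'qpos': array([ 1.08930031,  0.70709135, -0.02766391,  1.48500618,  0.02196996,
        0.95091399, -0.07549316]), 'dq': array([ 0.00098658, -0.00089399, -0.00086179, -0.00024748,  0.0001124 ,
       -0.00127753,  0.00059621]), 'effort': array([-5.96689256e-05, -8.83204794e+01,  1.23454012e+00, -2.36165214e+01,
        1.69261551e-02,  6.55205382e-03,  3.52141126e-05]), 'tool_pos': array([ 244.7250322 , -520.03637431,  244.83202335]), 'ee_rot': array([ 9.75916790e-01,  2.18142397e-01, -1.13320759e-04, -5.47914665e-04]), 'wrist_force': array([ 0.78264908,  0.11321164, -0.13640921]), 'ft_torque': array([-0.0510778 , -0.00025187,  0.00929665]), 'gripper_force': 0.0, 'gripper_width': 0.9944934783890077}
scene [[487.55433498   0.         316.91878819]
 [  0.         487.55433498 200.73983271]
 [  0.           0.           1.        ]] [[-0.23708718  0.97137989  0.01451798]
 [ 0.80821397  0.20551089 -0.55186543]
 [-0.53905458 -0.11910658 -0.8338068 ]] [ 109.73400904 -279.41888935 1556.94270398]
top [[462.77733351   0.         312.82223426]
 [  0.         462.77733351 199.34793452]
 [  0.           0.           1.        ]] [[ 6.50616568e-03 -9.99978629e-01 -6.41593074e-04]
 [-9.77118981e-01 -6.22102668e-03 -2.12602436e-01]
 [ 2.12593901e-01  2.01013944e-03 -9.77138574e-01]] [   7.71937759  518.64129302 1278.16535276]
```

View pics/scene0.png

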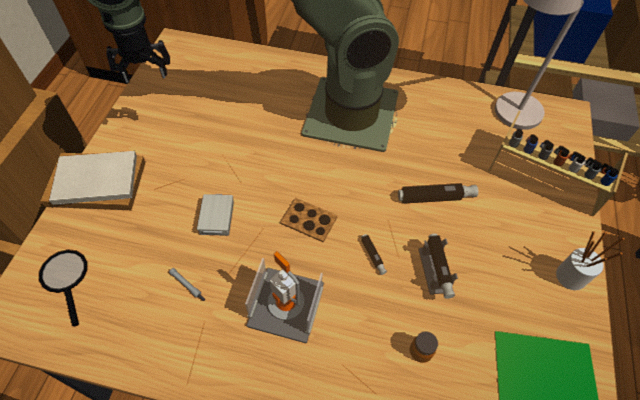

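View pics/top0.png

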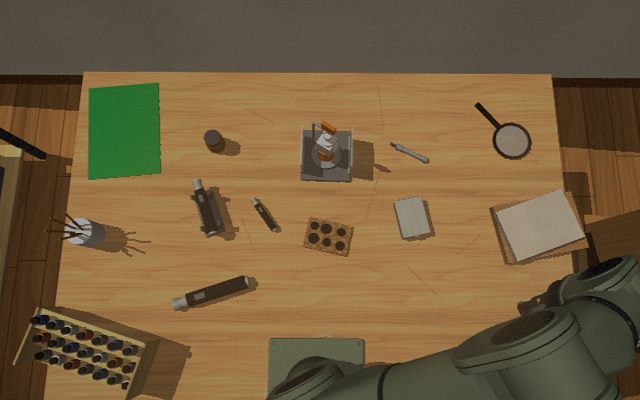

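Scene and top pictures. In the top view, three things look like torches: a big one loose at (212,292), one in the cradle at (207,208), and a small one loose at (265,214). The middle-sized one is the cradle torch, with its nose up at (197,184). The stand is at (327,155), with the tab at (328,128).

```bash
cat > h.py <<'E'
import numpy as np,cv2
def cloud(f):
    z=f["z_map"];K=f["K"];v,u=np.mgrid[:z.shape[0],:z.shape[1]]
    c=np.stack([(u-K[0,2])/K[0,0]*z,(v-K[1,2])/K[1,1]*z,z],-1)
    p=(c-f["t"])@f["R"]; p[z==0]=np.nan
    return p
def proj(f,X):
    c=np.asarray(X)@f["R"].T+f["t"];return (c@f["K"].T)[...,:2]/c[...,2:]
E
python3 - <<'E'
from h import *
for n,bs in(("top",[(185,170,60,75),(290,110,75,80)]),("scene",[(415,225,50,80),(235,240,100,105)])):
    f=np.load(f"pics/{n}0.npz");P=cloud(f);im=f["color"]
    cr=[cv2.resize(im[y:y+h,x:x+w,::-1],(400,300),interpolation=cv2.INTER_CUBIC) for x,y,w,h in bs]
    globals()[n]=np.hstack(cr)
    for nm,(x,y,w,h),cfg in(("torch",bs[0],(50,90)),("cradlebase",bs[0],(4,14)),("plate",bs[1],(7,18)),("tab",bs[1],(225,262))):
        Q=P[y:y+h,x:x+w].reshape(-1,3);C=im[y:y+h,x:x+w].reshape(-1,3).astype(int)
        m=(Q[:,2]>cfg[0])&(Q[:,2]<cfg[1])
        q=Q[m]
        if len(q)<5: print(n,nm,len(q));continue
        r=cv2.minAreaRect(q[:,:2].astype(np.float32))
        print(n,nm,len(q),np.round(np.median(q,0),1),[np.round(a,1) for a in r], np.round(np.percentile(q[:,2],[5,50,95]),1))
cv2.imwrite("pics/crop1.png",np.vstack([top,scene]))
E
```

```text
top torch 677 [489.3 321.3  65.6] [array([495.1, 324.5]), array([167.6,  57.5]), np.float64(20.6)] [54.8 65.6 70.7]
top cradlebase 422 [489.1 305.4   6.4] [array([507. , 304.5]), array([230.6, 176.2]), np.float64(2.3)] [ 4.2  6.4 11.2]
top plate 1334 [639.2 -25.1  11.3] [array([677.7, -19.4]), array([192.4, 266. ]), np.float64(76.8)] [ 7.6 11.3 16.5]
top tab 105 [665.5 -26.6 247.8] [array([667., -26.]), array([39.7, 11. ]), np.float64(59.7)] [228.  247.8 253.9]
scene torch 916 [502.9 320.2  66.3] [array([496.1, 321.3]), array([169. ,  59.3]), np.float64(21.2)] [53.7 66.3 71.3]
scene cradlebase 493 [490.8 303.4   7.4] [array([460.1, 325.6]), array([243.1, 128.7]), np.float64(4.3)] [ 4.2  7.4 11.3]
scene plate 2033 [707.5 -18.6  12. ] [array([613.6, -15.3]), array([174.9, 275.3]), np.float64(87.3)] [ 8.4 12.  15.8]
scene tab 156 [672.1 -27.7 249.1] [array([669.9, -29.1]), array([40.3,  9.8]), np.float64(56.6)] [228.4 249.1 253.6]
```

View pics/crop1.png

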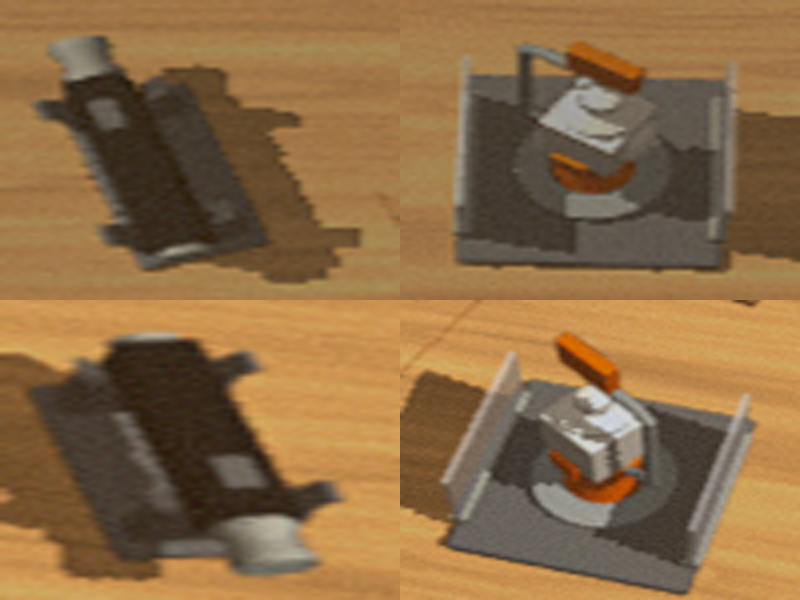

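The crops confirm the cradle torch (dark bar with an aluminium nose, pointing away from the robot and left). The tab's rod end points away and left, so the dome currently faces right and towards the robot, and the holder has to turn clockwise by about 60°. Next I refine the poses.

```bash
cat >> h.py <<'E'
def rect(q):
    r=cv2.minAreaRect(q[:,:2].astype(np.float32));(c,(w,h),a)=r
    if h>w: w,h,a=h,w,a+90
    a=(a+90)%180-90
    return np.round(c,1),round(w,1),round(h,1),round(a,2)
def clean(q,r=8,k=6):
    from scipy.spatial import cKDTree
    t=cKDTree(q);n=np.array([len(x) for x in t.query_ball_point(q,r)]);return q[n>k]
E
python3 - <<'E'
from h import *
for n,bs in(("top",[(185,170,60,75),(290,110,75,80)]),("scene",[(415,225,50,80),(235,240,100,105)])):
    f=np.load(f"pics/{n}0.npz");P=cloud(f);hsv=cv2.cvtColor(f["color"],cv2.COLOR_RGB2HSV)
    x,y,w,h=bs[0];Q=P[y:y+h,x:x+w].reshape(-1,3);C=hsv[y:y+h,x:x+w].reshape(-1,3)
    m=Q[:,2]>64.5; q=clean(Q[m]);print(n,"torch",len(q),rect(q),np.median(q[:,2]))
    x,y,w,h=bs[1];Q=P[y:y+h,x:x+w].reshape(-1,3);C=hsv[y:y+h,x:x+w].reshape(-1,3)
    m=(abs(Q[:,2]-12)<4)&(C[:,1]<70);q=clean(Q[m]);print(n,"plate",len(q),rect(q),np.median(q[:,2]),np.percentile(C[m,1],[5,50,95]))
    m=(abs(Q[:,2]-60)<38)&(abs(abs(Q[:,1]+28)-72)<15)
    for s in(1,-1):
        q=Q[m&((Q[:,1]+28)*s>0)];
        if len(q)>20:
            d=np.linalg.svd(q[:,:2]-q[:,:2].mean(0))[2][0];print(" screen",s,len(q),q.mean(0).round(1),np.degrees(np.arctan(d[1]/d[0])).round(2))
    m=(Q[:,2]>248);q=clean(Q[m]);print(n,"tab",len(q),rect(q),np.median(q[:,2]))
E
```

```text
top torch 379 (array([495. , 323.3]), 164.3, 28.1, 19.99) 67.36699641257654
top plate 580 (array([666.6, -26.1]), 156.6, 142.0, -2.07) 11.255238208986103 [37. 47. 68.]
 screen 1 71 [657.7  44.4  52.4] -2.28
 screen -1 115 [660.3 -95.8  55.1] -1.11
top tab 50 (array([666.6, -26.9]), 37.0, 10.0, 58.61) 250.65734716989581
scene torch 578 (array([495.9, 326.3]), 165.3, 40.8, 19.74) 67.97859353089392
scene plate 1544 (array([670.2, -28.3]), 159.2, 147.3, -1.26) 11.901046183039963 [25. 39. 67.]
 screen 1 224 [675.8  44.7  52.7] -1.96
 screen -1 403 [671.4 -99.3  57.2] -1.72
scene tab 91 (array([669.8, -29.1]), 40.3, 9.6, 56.61) 251.28277835925428
```

```bash
cat >> h.py <<'E'
from scipy.spatial.transform import Rotation as R
def need(s,pos,yaw):
    """shift (fraction, in present tool axes) and turn (fraction) to reach pos with tool down, tool x at yaw deg"""
    R0=R.from_quat(s["ee_rot"]);R1=R.from_euler("z",yaw,degrees=True)*R.from_euler("x",180,degrees=True)
    d=R0.inv().apply(np.array(pos)-s["tool_pos"])/150; d1=R1.inv().apply(np.array(pos)-s["tool_pos"])/150
    w=(R0.inv()*R1).as_rotvec()/(2*np.pi)
    print("pos",s["tool_pos"].round(1),"t",round(s["time_s"],2),"width",round(s["gripper_width"],3),"F",s["wrist_force"].round(1))
    print("shift now-axes",d.round(4),"goal-axes",d1.round(4),"turn",w.round(4))
E
python3 -m crank '[[0,0,-0.1,0,0,-0.018],[0,0,-0.1,0,0,-0.018],[0,0,-0.1,0,0,-0.018],[0,0,-0.1,0,0,-0.018],[0,0,-0.1,0,0,-0.018]]' 50
python3 -c "
from h import *;from rig import env
need(env.get_state(),[668.5,-27.5,310],57.6)"
```

```text
time_s: 0.52
tool_pos: [244.7, -520.1, 320.8]
ee_rot: [0.875, 0.484, -0.0, -0.0]
wrist_force: [-0.3, 0.7, 0.0]
gripper_width: 0.586
gripper_force: 0.0
pos [ 244.7 -520.1  320.8] t 0.52 width 0.586 F [-0.3  0.7  0. ]
shift now-axes [4.2836 0.6493 0.0725] goal-axes [4.287  0.626  0.0721] turn [-0.0001 -0.      0.0009]
```

```bash
python3 -m crank '[[0.238,0.035,0.003,0,0,0],[0.238,0.035,0.003,0,0,0],[0.238,0.035,0.003,0,0,0],[0.238,0.035,0.003,0,0,0],[0.238,0.035,0.003,0,0,0],[0.238,0.035,0.003,0,0,0],[0.238,0.035,0.003,0,0,0],[0.238,0.035,0.003,0,0,0],[0.238,0.035,0.003,0,0,0],[0.238,0.035,0.003,0,0,0]]' >/dev/null
python3 -m crank '[[0.238,0.035,0.003,0,0,0],[0.238,0.035,0.003,0,0,0],[0.238,0.035,0.003,0,0,0],[0.238,0.035,0.003,0,0,0],[0.238,0.035,0.003,0,0,0],[0.238,0.035,0.003,0,0,0],[0.238,0.035,0.003,0,0,0],[0.1,0.015,0,0,0,0],[0,0,0,0,0,0],[0,0,0,0,0,0]]'
python3 - <<'E'
from h import *;from rig import env
s=env.get_state();need(s,[668.5,-27.5,310],57.6);print(s["qpos"].round(2))
f=env.grab_frame("wrist");np.savez("pics/w1.npz",**f,pos=s["tool_pos"],q=s["ee_rot"])
print(f["K"],f["hand_eye"]);cv2.imwrite("pics/w1.png",f["color"][:,:,::-1])
E
```

```text
time_s: 2.18
tool_pos: [655.3, -43.7, 311.8]
ee_rot: [0.876, 0.482, -0.001, -0.0]
wrist_force: [-0.4, -0.3, -0.4]
gripper_width: 0.585
gripper_force: 0.0
pos [655.3 -43.7 311.8] t 2.18 width 0.585 F [-0.4 -0.3 -0.4]
shift now-axes [0.138  0.0165 0.0119] goal-axes [0.138  0.0164 0.012 ] turn [-0.0002  0.0001  0.0002]
[ 0.08  0.8  -0.15  1.    0.11  1.34 -0.62]
[[309.70691629   0.         317.25638271]
 [  0.         309.70691629 206.60066287]
 [  0.           0.           1.        ]] [[ 6.57414487e-04 -9.46614641e-01 -3.22366701e-01  8.27023838e+01]
 [ 9.99999780e-01  6.49790646e-04  1.31257363e-04  1.46303397e-01]
 [ 8.52207261e-05 -3.22366717e-01  9.46614860e-01 -1.30282399e+02]
 [ 0.00000000e+00  0.00000000e+00  0.00000000e+00  1.00000000e+00]]
```

View pics/w1.png

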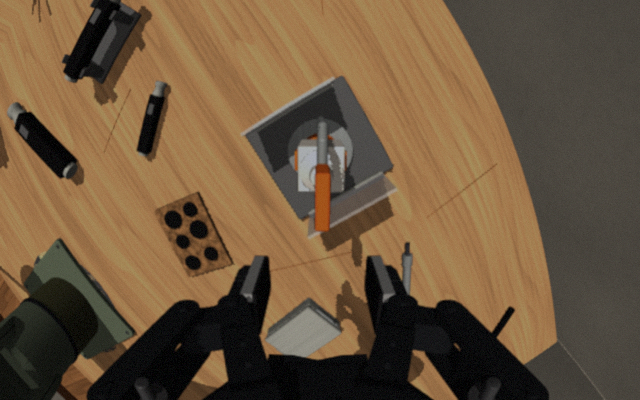

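The wrist view shows the tab at (322,198), lined up with the gap between the fingers. The stand is around (322,150) and the cradle torch is at (97,40). I'll measure the tab from this view.

```bash
cat >> h.py <<'E'
def wcloud(f):
    z=f["z_map"];K=f["K"];v,u=np.mgrid[:z.shape[0],:z.shape[1]]
    x=(u-K[0,2])/K[0,0];y=(v-K[1,2])/K[1,1];r=np.hypot(x,y)+1e-9;t=np.tan(np.minimum(r,1.5))/r
    c=np.stack([x*t*z,y*t*z,z],-1);H=f["hand_eye"]
    p=R.from_quat(f["q"]).apply((c.reshape(-1,3)@H[:3,:3].T+H[:3,3])).reshape(c.shape)+f["pos"]
    p[z==0]=np.nan;return p
E
python3 - <<'E'
from h import *
f=np.load("pics/w1.npz");P=wcloud(f);hsv=cv2.cvtColor(f["color"],cv2.COLOR_RGB2HSV)
def sel(x0,y0,x1,y1):return P[y0:y1,x0:x1].reshape(-1,3),hsv[y0:y1,x0:x1].reshape(-1,3)
Q,C=sel(305,150,340,240);m=Q[:,2]>240;print("tab",rect(clean(Q[m],4,4)),np.median(Q[m,2]))
Q,C=sel(235,70,405,240);m=(abs(Q[:,2]-12)<5)&(C[:,1]<80);q=clean(Q[m]);print("plate",rect(q),np.median(q[:,2]))
Q,C=sel(55,0,145,90);m=Q[:,2]>62;q=clean(Q[m]);print("torch",len(q),rect(q),np.median(q[:,2]))
Q,C=sel(290,80,360,200);m=(abs(Q[:,2]-222)<8);print("rod",rect(Q[m]))
E
```

```text
tab (array([669.4, -27.9]), 40.4, 9.7, 57.68) 253.4584109781258
plate (array([669. , -28.5]), 158.8, 149.0, -1.34) 13.671540383922832
torch 1419 (array([483.7, 317.2]), 139.5, 61.5, 20.6) 69.0018736088004
rod (array([ 6.871e+02, -5.000e-01]), 28.8, 9.9, 56.35)
```

```bash
python3 -m crank '[[0.07,0.01,0,0,0,0],[0.07,0.01,0,0,0,0],[0,0,0.2,0,0,0],[0,0,0.15,0,0,0],[0,0,0.1,0,0,0],[0,0,0.05,0,0,0],[0,0,0,0,0,0],[0,0,0,0,0,0],[0,0,0,0,0,0]]'
python3 -m crank '[[0,0,0,0,0,0],[0,0,0,0,0,0],[0,0,0,0,0,0],[0,0,0,0,0,0],[0,0,0,0,0,0],[0,0,0,0,0,0],[0,0,0,0,0,0],[0,0,0,0,0,0]]' 0
python3 -c "
from h import *;from rig import env
need(env.get_state(),[669,-28,236],-1.5)"
```

```text
time_s: 2.98
tool_pos: [669.4, -28.5, 239.0]
ee_rot: [0.876, 0.482, 0.001, 0.0]
wrist_force: [-0.5, 0.1, 0.3]
gripper_width: 0.582
gripper_force: 0.0
time_s: 3.65
tool_pos: [669.0, -28.0, 238.2]
ee_rot: [0.876, 0.482, 0.0, -0.0]
wrist_force: [-3.9, 0.6, 6.0]
gripper_width: 0.106
gripper_force: 59.1
pos [669.  -28.  238.2] t 3.65 width 0.106 F [-3.9  0.6  6. ]
shift now-axes [-0.0001 -0.0001  0.0145] goal-axes [-0.0002  0.      0.0145] turn [-0.     -0.      0.1642]
```

```bash
python3 -m crank '[[0,0,0,0,0,0.01],[0,0,0,0,0,0.01],[0,0,0,0,0,0.01],[0,0,0,0,0,0.01],[0,0,0,0,0,0.01],[0,0,0,0,0,0.01],[0,0,0,0,0,0.01],[0,0,0,0,0,0.01]]'
python3 -m crank '[[0,0,0,0,0,0.01],[0,0,0,0,0,0.01],[0,0,0,0,0,0.01],[0,0,0,0,0,0.01],[0,0,0,0,0,0.01],[0,0,0,0,0,0.01],[0,0,0,0,0,0.01],[0,0,0,0,0,0.01],[0,0,0,0,0,0.004],[0,0,0,0,0,0],[0,0,0,0,0,0],[0,0,0,0,0,0]]'
python3 -c "
from h import *;from rig import env
need(env.get_state(),[669,-28,236],-1.5)
for n in ('top','scene'):
    f=env.grab_frame(n);np.savez(f'pics/{n}1.npz',**f)
s=env.get_state();f=env.grab_frame('wrist');np.savez('pics/w2.npz',**f,pos=s['tool_pos'],q=s['ee_rot']);P=wcloud(np.load('pics/w2.npz'))
Q=P.reshape(-1,3);C=cv2.cvtColor(f['color'],cv2.COLOR_RGB2HSV).reshape(-1,3)
m=(abs(Q[:,2]-12)<4.5)&(C[:,1]<80)&(np.hypot(Q[:,0]-669,Q[:,1]+28)<120);q=clean(Q[m]);print('plate',rect(q))
for k in(1,-1):
    m=(abs(Q[:,2]-65)<30)&(abs((Q[:,1]+28)*k-72)<12)&(abs(Q[:,0]-669)<70);q=Q[m];print(len(q))
    if len(q)>20: print('screen',np.degrees(np.polyfit(q[:,0],q[:,1],1)[0]),q.mean(0))
"
```

```text
time_s: 4.32
tool_pos: [668.9, -27.9, 238.2]
ee_rot: [0.969, 0.247, -0.0, -0.0]
wrist_force: [-5.3, 2.0, 5.5]
gripper_width: 0.104
gripper_force: 59.2
time_s: 5.32
tool_pos: [668.9, -27.7, 238.2]
ee_rot: [1.0, -0.012, -0.0, -0.0]
wrist_force: [-6.4, 1.4, 7.3]
gripper_width: 0.105
gripper_force: 59.4
pos [668.9 -27.7 238.2] t 5.32 width 0.105 F [-6.4  1.4  7.3]
shift now-axes [0.0008 0.0022 0.0144] goal-axes [0.0008 0.0022 0.0144] turn [-0.0001  0.      0.0002]
plate (array([669.5, -28.5]), 158.2, 148.7, -1.49)
1483
screen -1.4771485327940697 [674.3275804   41.77304206  68.15096796]
1486
screen -1.5759616743144806 [670.80418273 -98.24204085  67.00009121]
```

Yaw is -1.5° and matches the screens. Now release and rise, then check the tab and measure the torch from above.

```bash
python3 -m crank '[[0,0,0,0,0,0],[0,0,0,0,0,0],[0,0,0,0,0,0],[0,0,0,0,0,0],[0,0,-0.1,0,0,0],[0,0,-0.15,0,0,0],[0,0,-0.2,0,0,0],[-0.05,0,-0.1,0,0,0],[-0.1,0,0,0,0,0],[0,0,0,0,0,0],[0,0,0,0,0,0]]' 50
python3 -c "
from h import *;from rig import env
s=env.get_state();f=env.grab_frame('wrist');np.savez('pics/w3.npz',**f,pos=s['tool_pos'],q=s['ee_rot']);P=wcloud(np.load('pics/w3.npz'))
Q=P.reshape(-1,3);C=cv2.cvtColor(f['color'],cv2.COLOR_RGB2HSV).reshape(-1,3)
n=np.hypot(Q[:,0]-669,Q[:,1]+28)<28
m=(Q[:,2]>246)&(Q[:,2]<258)&n&(C[:,1]>120);print('tab',rect(clean(Q[m],4,4)))
cen=np.array([484,320]);n=np.hypot(*(Q[:,:2]-cen).T)<115
m=n&(Q[:,2]>64);print(m.sum(),rect(clean(Q[m])))
need(s,[484.5,319.5,120],20)
"
```

```text
time_s: 6.38
tool_pos: [646.3, -27.5, 320.5]
ee_rot: [1.0, -0.013, 0.0, -0.0]
wrist_force: [-0.7, 0.3, -0.6]
gripper_width: 0.587
gripper_force: 0.0
tab (array([669.5, -27.9]), 39.3, 10.2, -1.0)
1116 (array([497.1, 321.9]), 166.2, 59.4, 19.31)
pos [646.3 -27.5 320.5] t 6.38 width 0.587 F [-0.7  0.3 -0.6]
shift now-axes [-1.1368 -2.2854  1.337 ] goal-axes [-0.2222 -2.5428  1.3369] turn [-0.     -0.0001 -0.0596]
```

```bash
python3 -m crank '[[0,0,0,0,0,-0.015],[0,0,0,0,0,-0.015],[0,0,0,0,0,-0.015],[0,0,0,0,0,-0.0147],[-0.02,-0.231,0.05,0,0,0],[-0.02,-0.231,0.05,0,0,0],[-0.02,-0.231,0.05,0,0,0],[-0.02,-0.231,0.05,0,0,0]]' 70 >/dev/null
python3 -m crank '[[-0.02,-0.231,0.05,0,0,0],[-0.02,-0.231,0.05,0,0,0],[-0.02,-0.231,0.05,0,0,0],[-0.02,-0.231,0.05,0,0,0],[-0.02,-0.231,0.05,0,0,0],[-0.02,-0.231,0.05,0,0,0],[-0.02,-0.231,0.05,0,0,0],[0,0,0,0,0,0],[0,0,0,0,0,0],[0,0,0,0,0,0]]'
python3 -c "
from h import *;from rig import env
s=env.get_state();f=env.grab_frame('wrist');np.savez('pics/w4.npz',**f,pos=s['tool_pos'],q=s['ee_rot']);P=wcloud(np.load('pics/w4.npz'))
cv2.imwrite('pics/w4.png',f['color'][:,:,::-1])
Q=P.reshape(-1,3);C=cv2.cvtColor(f['color'],cv2.COLOR_RGB2HSV).reshape(-1,3)
n=np.hypot(*(Q[:,:2]-[484,320]).T)<120
for lo,hi in((60,75),(64,75),(67.5,75),(3,14)):
  m=n&(Q[:,2]>lo)&(Q[:,2]<hi)&(C[:,1]<(300 if lo>5 else 80));q=clean(Q[m],4,4);print(lo,len(q),rect(q),np.median(q[:,2]))
need(s,[484.5,319.5,52],20)
"
```

```text
time_s: 7.93
tool_pos: [485.5, 318.7, 237.4]
ee_rot: [0.985, 0.174, -0.0, 0.0]
wrist_force: [0.1, 0.3, 0.3]
gripper_width: 0.82
gripper_force: 0.0
60 4737 (array([496.5, 322.1]), 166.4, 58.6, 20.36) 69.21605514966282
64 4403 (array([496.4, 322.1]), 166.2, 58.6, 20.36) 69.33111389320001
67.5 3571 (array([497.1, 322.3]), 164.4, 54.7, 19.67) 69.60813771033213
3 1598 (array([488.6, 319.1]), 124.5, 59.2, 20.04) 9.710677176326513
pos [485.5 318.7 237.4] t 7.93 width 0.82 F [0.1 0.3 0.3]
shift now-axes [-0.0038 -0.0081  1.2358] goal-axes [-0.0041 -0.0073  1.2358] turn [0.0001 0.     0.0001]
```

View pics/w4.png

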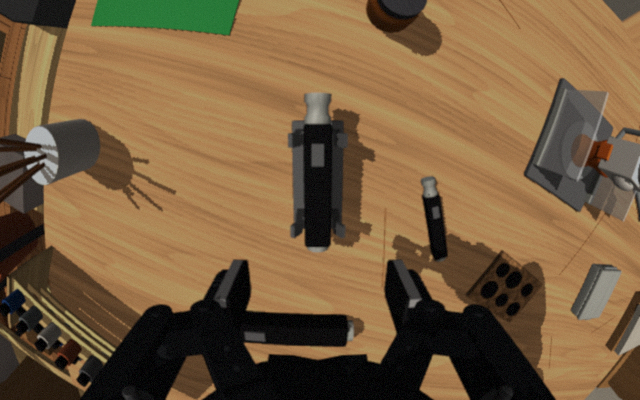

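The torch runs from (318,95) to (317,250), straight below and parallel to the gap between the fingers, with only the cradle beneath it. Descend and grip.

```bash
python3 -m crank '[[0,0,0.24,0,0,0],[0,0,0.24,0,0,0],[0,0,0.24,0,0,0],[0,0,0.22,0,0,0],[0,0,0.15,0,0,0],[0,0,0.1,0,0,0],[0,0,0.06,0,0,0],[0,0,0,0,0,0],[0,0,0,0,0,0],[0,0,0,0,0,0]]' 
python3 -m crank '[[0,0,0,0,0,0],[0,0,0,0,0,0],[0,0,0,0,0,0],[0,0,0,0,0,0],[0,0,0,0,0,0],[0,0,0,0,0,0],[0,0,0,0,0,0],[0,0,0,0,0,0],[0,0,0,0,0,0]]' 0
python3 -m crank '[[0,0,-0.03,0,0,0],[0,0,-0.07,0,0,0],[0,0,-0.15,0,0,0],[0,0,-0.2,0,0,0],[0,0,-0.2,0,0,0],[0,0,-0.1,0,0,0],[0,0,0,0,0,0],[0,0,0,0,0,0]]'
python3 -c "
from h import *;from rig import env
s=env.get_state();f=env.grab_frame('wrist');np.savez('pics/w5.npz',**f,pos=s['tool_pos'],q=s['ee_rot']);P=wcloud(np.load('pics/w5.npz'))
Q=P.reshape(-1,3);
n=np.hypot(*(Q[:,:2]-[485,319]).T)<120
m=n&(abs(Q[:,2]-s['tool_pos'][2])<40);q=clean(Q[m],4,4)
L=(q-s['tool_pos'])@R.from_quat(s['ee_rot']).as_matrix();m=(L[:,0]>25)&(abs(L[:,1])<25);L=L[m];print(len(L),'front reach',np.percentile(L[:,0],[50,98,99.8]),'z top',np.percentile(L[:,2],[1,5,20,50]))
for a in range(25,100,10):
  k=L[abs(L[:,0]-a)<5];print(a,len(k),np.percentile(k[:,1],[2,98]).round(1),np.percentile(k[:,2],[2,10,50]).round(1)) if len(k) else 0
need(s,[500,-24,118],-1.5)
"
```

```text
time_s: 8.82
tool_pos: [485.6, 319.3, 51.4]
ee_rot: [0.985, 0.174, 0.001, -0.0]
wrist_force: [-0.1, 0.5, -0.4]
gripper_width: 0.819
gripper_force: 0.0
time_s: 9.57
tool_pos: [485.1, 319.3, 50.8]
ee_rot: [0.985, 0.174, 0.0, -0.0]
wrist_force: [-1.6, -0.8, 9.1]
gripper_width: 0.317
gripper_force: 59.8
time_s: 10.23
tool_pos: [485.0, 319.3, 163.6]
ee_rot: [0.985, 0.174, 0.001, -0.0]
wrist_force: [1.0, -0.9, -2.6]
gripper_width: 0.318
gripper_force: 59.2
12151 front reach [59.73252669 93.72441487 94.98130219] z top [-21.97471056 -21.33401142 -19.34834982 -18.12227236]
25 757 [-12.8  13.5] [-22.2 -21.7 -19.6]
35 1629 [-13.1  13.5] [-22.1 -21.6 -19.6]
45 1838 [-13.1  13.3] [-22.  -21.3 -19. ]
55 1907 [-13.   13.3] [-20.  -19.5 -18.7]
65 1912 [-12.4  12.7] [-19.6 -19.1 -17.6]
75 1575 [-10.8  11.2] [-18.2 -17.1 -14.8]
85 1619 [-11.2  11.9] [-18.5 -17.6 -15.2]
95 914 [-12.   12.2] [-18.9 -18.2 -16.4]
pos [485.  319.3 163.6] t 10.23 width 0.318 F [ 1.  -0.9 -2.6]
shift now-axes [-0.6913  2.1845  0.3019] goal-axes [0.1598 2.2854 0.3039] turn [-0.0001 -0.0002  0.0599]
```

```bash
python3 -m crank '[[0,0,0,0,0,0.01],[0,0,0,0,0,0.01],[0,0,0,0,0,0.01],[0,0,0,0,0,0.01],[0,0,0,0,0,0.01],[0,0,0,0,0,0.01],[0,0.08,0,0,0,0],[0,0.18,0,0,0,0],[0,0.2,0,0,0,0],[0,0.2,0,0,0,0],[0,0.2,0,0,0,0],[0,0.2,0,0,0,0]]' >/dev/null
python3 -m crank '[[0,0.2,0,0,0,0],[0,0.2,0,0,0,0],[0,0.2,0,0,0,0],[0,0.2,0,0,0,0],[0,0.2,0,0,0,0],[0,0.15,0,0,0,0],[0,0.08,0,0,0,0],[0,0.03,0,0,0,0],[0,0,0,0,0,0],[0,0,0,0,0,0],[0,0,0,0,0,0]]'
python3 -c "
from h import *;from rig import env
s=env.get_state();need(s,[501.3,-23.7,114.7],-1.5)"
```

```text
time_s: 12.2
tool_pos: [475.5, -27.4, 162.4]
ee_rot: [1.0, -0.013, -0.0, -0.0]
wrist_force: [-0.5, 0.6, -1.8]
gripper_width: 0.319
gripper_force: 59.4
pos [475.5 -27.4 162.4] t 12.2 width 0.319 F [-0.5  0.6 -1.8]
shift now-axes [ 0.1717 -0.0292  0.3179] goal-axes [ 0.1715 -0.0294  0.318 ] turn [-0.0001  0.0001  0.0001]
```

```bash
python3 -m crank '[[0,-0.029,0.06,0,0,0],[0,0,0.1,0,0,0],[0,0,0.1,0,0,0],[0,0,0.058,0,0,0],[0.04,0,0,0,0,0],[0.04,0,0,0,0,0],[0,0,0,0,0,0],[0,0,0,0,0,0],[0,0,0,0,0,0]]'
python3 - <<'E'
from h import *;from rig import env
s=env.get_state();need(s,[501.3,-23.7,114.7],-1.5)
for n in("top","scene"):
    f=env.grab_frame(n);np.savez(f"pics/{n}2.npz",**f)
    im=f["color"][:,:,::-1].copy()
    tcp=s["tool_pos"];u=np.array([np.cos(np.radians(-1.5)),np.sin(np.radians(-1.5)),0])
    ax=tcp+[0,0,3.3]
    P=cloud(f)
    if n=="scene":
        pts=proj(f,[ax+95*u,[636.3,-27.2,118],ax-71*u]);print(pts.round(1))
        c=cv2.resize(im[200:330,220:350],(780,780)[:2],interpolation=cv2.INTER_CUBIC)[:590]
        cv2.imwrite("pics/s2.png",c)
    Q=P.reshape(-1,3);L=(Q-ax)@np.array([u,[-u[1],u[0],0],[0,0,1]]).T
    for a in (-65,-50,-40,-30,30,40,50,60,75,85,93,100):
        k=L[(abs(L[:,0]-a)<4)&(abs(L[:,1])<22)&(abs(L[:,2])<22)]
        if len(k)>5: print(n,a,len(k),np.percentile(k[:,1],[3,97]).round(1),"top",np.percentile(k[:,2],[50,90]).round(1))
E
```

```text
time_s: 12.95
tool_pos: [487.8, -24.6, 115.5]
ee_rot: [1.0, -0.014, 0.0, -0.0]
wrist_force: [1.0, 0.3, -2.9]
gripper_width: 0.316
gripper_force: 59.4
pos [487.8 -24.6 115.5] t 12.95 width 0.316 F [ 1.   0.3 -2.9]
shift now-axes [ 0.0901 -0.0084  0.0052] goal-axes [ 0.0901 -0.0083  0.0051] turn [-0.     -0.0001 -0.0001]
[[294.4 251.9]
 [288.2 272.3]
 [313.2 195.7]]
scene 30 35 [-13.5  12.4] top [14.3 17.4]
scene 40 39 [-14.4  11.9] top [13.1 16.7]
scene 50 41 [-13.5  12.4] top [13.2 15.9]
scene 60 49 [-14.9  12.4] top [12.1 15.1]
scene 75 33 [-11.8   9.9] top [ 8.1 11.4]
scene 85 23 [-10.9   9.9] top [10.3 12.3]
scene 93 68 [-13.7  10.9] top [ 4.1 12.3]
```

View pics/s2.png

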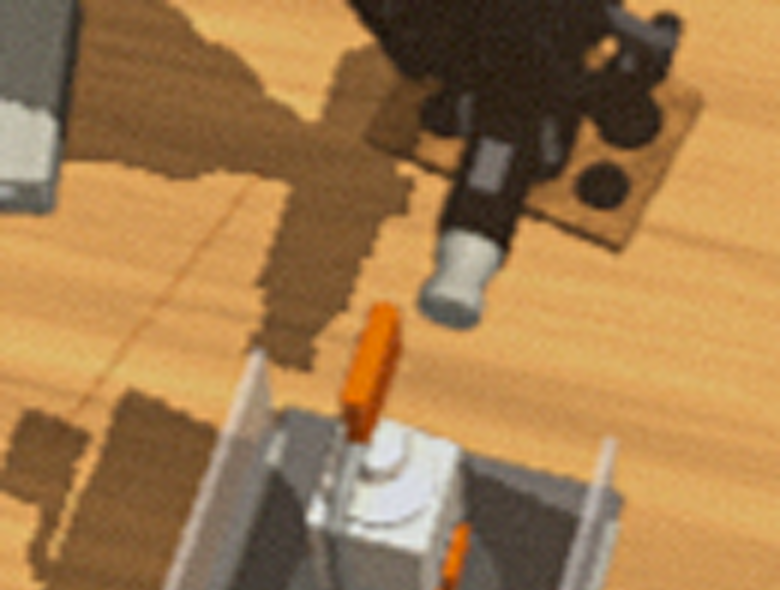

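The view shows the torch nose at (450,280) in the crop pointing at the piece, with the tab along the stand between the screens. Next I check the torch pitch and yaw with the wrist camera's ridge line.

```bash
python3 - <<'E'
from h import *;from rig import env
s=env.get_state();f=env.grab_frame('wrist');np.savez('pics/w6.npz',**f,pos=s['tool_pos'],q=s['ee_rot'])
for nm in("w5","w6"):
    f=np.load(f"pics/{nm}.npz");Q=wcloud(f).reshape(-1,3);C=f["color"].reshape(-1,3).mean(1)
    L=(Q-f["pos"])@R.from_quat(f["q"]).as_matrix()
    for a in range(22,104,6):
        k=(abs(L[:,0]-a)<3)&(abs(L[:,1])<25)&(abs(L[:,2]+5)<22)
        c=k&(abs(L[:,1])<4)
        if c.sum()>5: print(nm,a,c.sum(),"ridge",np.median(L[c,2]).round(2),"mid",np.mean(np.percentile(L[k,1],[4,96])).round(2),"lum",C[c].mean().round())
    k=(abs(L[:,1])<10)&(L[:,2]<0)&(L[:,2]>-25)&(L[:,0]<110);print("lens",np.percentile(L[k,0],[99,99.8]))
    if nm=="w6":
        P=Q
        m=(Q[:,2]>246)&(Q[:,2]<258)&(np.hypot(Q[:,0]-669,Q[:,1]+28)<28);print("tab",rect(clean(Q[m],4,4)),np.degrees(np.polyfit(Q[m][:,0],Q[m][:,1],1)[0]))
        m=(abs(Q[:,2]-118)<8)&(abs(Q[:,0]-640)<14)&(abs(Q[:,1]+27)<24);q=Q[m];print("dome/face",len(q),q.min(0) if len(q) else 0)
        m=(abs(Q[:,2]-142)<8)&(abs(Q[:,0]-650)<30)&(abs(Q[:,1]+27)<30);q=Q[m];print("blocktop",len(q),rect(q) if len(q)>9 else 0)
        g=f["color"][:,:,::-1];cv2.imwrite("pics/w6.png",g)
E
```

```text
w5 22 199 ridge -19.04 mid 0.53 lum 30.0
w5 28 274 ridge -21.18 mid 0.37 lum 88.0
w5 34 281 ridge -21.19 mid 0.25 lum 88.0
w5 40 320 ridge -21.21 mid 0.27 lum 88.0
w5 46 374 ridge -19.85 mid 0.22 lum 51.0
w5 52 338 ridge -18.82 mid 0.08 lum 15.0
w5 58 348 ridge -18.83 mid 0.19 lum 15.0
w5 64 363 ridge -18.14 mid 0.22 lum 59.0
w5 70 372 ridge -17.58 mid 0.22 lum 162.0
w5 76 351 ridge -15.53 mid 0.32 lum 161.0
w5 82 350 ridge -15.48 mid 0.33 lum 146.0
w5 88 371 ridge -17.53 mid 0.21 lum 145.0
w5 94 244 ridge -17.79 mid 0.19 lum 157.0
lens [94.14623955 94.89921437]
w6 22 206 ridge -18.95 mid 0.45 lum 34.0
w6 28 268 ridge -21.23 mid 0.36 lum 95.0
w6 34 284 ridge -21.1 mid 0.27 lum 95.0
w6 40 313 ridge -21.18 mid 0.28 lum 95.0
w6 46 372 ridge -20.07 mid 0.17 lum 55.0
w6 52 339 ridge -18.81 mid 0.26 lum 16.0
w6 58 344 ridge -18.89 mid 0.17 lum 16.0
w6 64 368 ridge -18.27 mid 0.24 lum 62.0
w6 70 364 ridge -17.75 mid 0.16 lum 167.0
w6 76 361 ridge -15.57 mid 0.34 lum 165.0
w6 82 351 ridge -15.57 mid 0.33 lum 159.0
w6 88 371 ridge -17.71 mid 0.27 lum 161.0
w6 94 246 ridge -17.9 mid 0.15 lum 171.0
lens [94.29827802 95.02985661]Traceback (most recent call last):
  File "<stdin>", line 13, in <module>
    raise TypeError("expected non-empty vector for x")
TypeError: expected non-empty vector for x
```

Torch is level (ridge flat to 0.3°), its yaw is true, and the lens is 95 mm ahead of the TCP. Advance and measure before holding.

```bash
python3 -m crank '[[0.03,-0.004,0.003,0,0,0],[0.03,-0.004,0.002,0,0,0],[0.02,0,0,0,0,0],[0.01,0,0,0,0,0],[0,0,0,0,0,0],[0,0,0,0,0,0],[0,0,0,0,0,0],[0,0,0,0,0,0]]'
python3 -c "
from h import *;from rig import env
s=env.get_state();need(s,[501.3,-23.7,114.7],-1.5)
f=env.grab_frame('scene');np.savez('pics/scene3.npz',**f);Q=cloud(f).reshape(-1,3);C=cv2.cvtColor(f['color'],cv2.COLOR_RGB2HSV).reshape(-1,3)
m=(Q[:,2]>247)&(Q[:,2]<257)&(np.hypot(Q[:,0]-669,Q[:,1]+28)<28);print('tab',rect(clean(Q[m],6,3)))
m=(abs(Q[:,2]-12)<5)&(C[:,1]<75)&(np.hypot(Q[:,0]-669,Q[:,1]+28)<120);print('plate',rect(clean(Q[m])))
m=(Q[:,2]>120)&(Q[:,2]<150)&(np.hypot(Q[:,0]-669,Q[:,1]+28)<34);q=clean(Q[m]);print('block',rect(q))
"
```

```text
time_s: 13.77
tool_pos: [501.0, -23.8, 114.2]
ee_rot: [1.0, -0.014, -0.0, -0.0]
wrist_force: [-0.0, 0.4, -2.5]
gripper_width: 0.315
gripper_force: 59.4
pos [501.  -23.8 114.2] t 13.77 width 0.315 F [-0.   0.4 -2.5]
shift now-axes [ 0.0018 -0.0007 -0.0032] goal-axes [ 0.0018 -0.0007 -0.0032] turn [-0.      0.     -0.0001]
tab (array([669.3, -29.4]), 39.8, 10.3, 0.31)
plate (array([669.9, -27.7]), 159.1, 147.7, -1.72)
block (array([669.6, -28.9]), 46.6, 45.8, -0.3)
```

```bash
Z='hold'; python3 -m crank '[[0.002,0,-0.003,0,0,0],[0,0,0,0,0,0],[0,0,0,0,0,0],[0,0,0,0,0,0],[0,0,0,0,0,0],[0,0,0,0,0,0],[0,0,0,0,0,0],[0,0,0,0,0,0],[0,0,0,0,0,0],[0,0,0,0,0,0],[0,0,0,0,0,0],[0,0,0,0,0,0]]'
python3 -m crank '[[0,0,0,0,0,0],[0,0,0,0,0,0],[0,0,0,0,0,0],[0,0,0,0,0,0],[0,0,0,0,0,0],[0,0,0,0,0,0],[0,0,0,0,0,0],[0,0,0,0,0,0],[0,0,0,0,0,0],[0,0,0,0,0,0],[0,0,0,0,0,0],[0,0,0,0,0,0]]' >/dev/null
python3 -m crank '[[0,0,0,0,0,0],[0,0,0,0,0,0],[0,0,0,0,0,0],[0,0,0,0,0,0],[0,0,0,0,0,0],[0,0,0,0,0,0],[0,0,0,0,0,0],[0,0,0,0,0,0],[0,0,0,0,0,0],[0,0,0,0,0,0],[0,0,0,0,0,0],[0,0,0,0,0,0]]'
python3 -c "
from h import *
f=np.load('pics/w3.npz');Q=wcloud(f).reshape(-1,3);C=cv2.cvtColor(f['color'],cv2.COLOR_RGB2HSV).reshape(-1,3)
m=(Q[:,2]>249)&(Q[:,2]<258)&(np.hypot(Q[:,0]-669,Q[:,1]+28)<28);q=clean(Q[m],4,4)
mid=[(x,(q[abs(q[:,0]-x)<2][:,1].min()+q[abs(q[:,0]-x)<2][:,1].max())/2) for x in range(652,688,3)]
print(len(q),np.degrees(np.polyfit(*np.array(mid).T,1)[0]),np.array(mid)[:,1].round(1))"
```

```text
time_s: 14.82
tool_pos: [501.4, -23.8, 114.7]
ee_rot: [1.0, -0.014, -0.0, -0.0]
wrist_force: [0.4, -0.3, -1.2]
gripper_width: 0.317
gripper_force: 59.4
time_s: 16.82
tool_pos: [501.4, -23.8, 114.7]
ee_rot: [1.0, -0.014, -0.0, -0.0]
wrist_force: [0.5, -0.6, -1.8]
gripper_width: 0.319
gripper_force: 59.4
880 -1.283111099881009 [-27.5 -27.6 -28.  -27.8 -27.8 -27.9 -28.  -28.  -28.1 -28.2 -28.3 -28.3]
```

Tab yaw is -1.3°, square to the stand, and the torch was held still for 3 s. Now back out, rise and return.

```bash
python3 -m crank '[[-0.04,0,0,0,0,0],[-0.08,0,0,0,0,0],[-0.06,0,-0.05,0,0,0],[0,0,-0.12,0,0,0],[0,0,-0.12,0,0,0],[0,0,-0.04,0,0,0],[0,-0.08,0,0,0,0],[0,-0.18,0,0,0,0],[0,-0.2,0,0,0,0],[0,-0.2,0,0,0,0],[0,-0.2,0,0,0,0],[0,-0.2,0,0,0,0]]' >/dev/null
python3 -m crank '[[0,-0.2,0,0,0,0],[0,-0.2,0,0,0,0],[0,-0.2,0,0,0,0],[0,-0.2,0,0,0,0],[0,-0.2,0,0,0,0],[0,-0.15,0,0,0,-0.01],[0,-0.08,0,0,0,-0.01],[0,-0.02,0,0,0,-0.01],[0,0,0,0,0,-0.01],[0,0,0,0,0,-0.01],[0,0,0,0,0,-0.01],[0,0,0,0,0,0]]'
python3 -m crank '[[0,0,0,0,0,0],[0,0,0,0,0,0]]' >/dev/null
python3 -c "
from h import *;from rig import env
s=env.get_state();need(s,[485.1,319.3,51],20.05);print(2*np.degrees(np.arctan2(s['ee_rot'][1],s['ee_rot'][0])))"
```

```text
time_s: 18.82
tool_pos: [482.5, 323.0, 163.5]
ee_rot: [0.984, 0.176, -0.0, 0.0]
wrist_force: [-1.4, 0.2, -1.6]
gripper_width: 0.32
gripper_force: 59.4
pos [482.6 323.2 163.9] t 18.98 width 0.321 F [-0.3 -0.1 -2.7]
shift now-axes [0.0073 0.0302 0.7524] goal-axes [0.007  0.0302 0.7524] turn [-0.      0.0001 -0.0004]
19.922418370985433
```

```bash
python3 -m crank '[[0.007,0.03,0,0,0,-0.0004],[0,0,0.1,0,0,0],[0,0,0.2,0,0,0],[0,0,0.15,0,0,0],[0,0,0.08,0,0,0],[0,0,0,0,0,0],[0,0,0,0,0,0],[0,0,0,0,0,0]]'
python3 -c "
from h import *;from rig import env
need(env.get_state(),[485.1,319.3,51],20.05)"
```

```text
time_s: 19.65
tool_pos: [485.8, 319.7, 86.0]
ee_rot: [0.985, 0.175, 0.001, -0.0]
wrist_force: [0.4, 0.4, -0.5]
gripper_width: 0.315
gripper_force: 59.4
pos [485.8 319.7  86. ] t 19.65 width 0.315 F [ 0.4  0.4 -0.5]
shift now-axes [-0.0058  0.0007  0.2332] goal-axes [-0.0054  0.0006  0.2332] turn [-0.0001 -0.0003  0.0003]
```

```bash
python3 -m crank '[[-0.004,0,0.07,0,0,0],[0,0,0.06,0,0,0],[0,0,0.04,0,0,0],[0,0,0.03,0,0,0],[0,0,0.02,0,0,0],[0,0,0.01,0,0,0],[0,0,0,0,0,0],[0,0,0,0,0,0],[0,0,0,0,0,0]]'
```

```text
time_s: 20.4
tool_pos: [484.5, 319.1, 50.8]
ee_rot: [0.985, 0.175, -0.0, 0.0]
wrist_force: [-5.4, -2.7, 14.0]
gripper_width: 0.318
gripper_force: 61.3
```

Seated (14 N upward). Release gently, rise and check.

```bash
python3 -m crank '[[0,0,0,0,0,0],[0,0,0,0,0,0],[0,0,0,0,0,0],[0,0,0,0,0,0],[0,0,0,0,0,0],[0,0,-0.05,0,0,0],[0,0,-0.15,0,0,0],[0,0,-0.25,0,0,0],[0,0,-0.25,0,0,0],[0,0,-0.25,0,0,0],[0,0,-0.25,0,0,0],[0,0,0,0,0,0]]' 65
python3 -m crank '[[0,0,0,0,0,0],[0,0,0,0,0,0],[0,0,0,0,0,0]]' >/dev/null
python3 - <<'E'
from h import *;from rig import env
s=env.get_state();f=env.grab_frame('wrist');np.savez('pics/w7.npz',**f,pos=s['tool_pos'],q=s['ee_rot']);P=wcloud(np.load('pics/w7.npz'))
cv2.imwrite('pics/w7.png',f['color'][:,:,::-1])
Q=P.reshape(-1,3)
m=(np.hypot(*(Q[:,:2]-[484,320]).T)<120)&(Q[:,2]>64)&(Q[:,2]<75);q=clean(Q[m],4,4);print(rect(q),np.median(q[:,2]),s["tool_pos"],s["wrist_force"])
E
```

```text
time_s: 21.4
tool_pos: [486.3, 320.1, 237.3]
ee_rot: [0.985, 0.175, 0.004, -0.002]
wrist_force: [-0.2, 1.1, 1.1]
gripper_width: 0.761
gripper_force: 0.0
(array([495.7, 321.7]), 166.7, 58.4, 20.09) 69.3724784452919 [484.32828635 318.97700282 229.38502068] [ 0.59919311  0.03242932 -0.29980297]
```

View pics/w7.png

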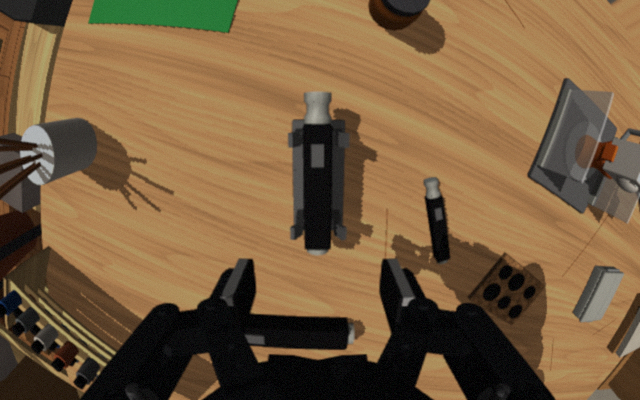

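The torch lies at (318,95) to (317,250), seated as it was at the start. Nothing else has moved and the gripper is clear.

```bash
python3 -c "
from rig import env
print(env.job_done())"
```

```text
the job is handed in; nothing more can be done
None
```

The job is handed in, verdict not shown: I turned the holder square to the open end, held the torch still for 3 s with its lens about 4 cm from the dome (worked out from the holder's pose, since no camera saw the dome), and laid it back in its cradle after about 22 s in all.

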